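Turn a tacky sample panel over with a spatula

TASK

The little laminate panel on the low bed of the turning board is still tacky, so it must be touched only with the spatula. Take the spatula by its handle, work the blade in under the panel from the open side by feel, pressing on the board and the panel with less than 10 newtons, and with a turn of the wrist that tips the spatula clearly up, flip the panel over the step so that it lies flat on the raised green pad with its pale side up. Then stand the spatula back on its foot on the parking block and let go, leaving the other things on the bench alone.

Things in the scene. Friction and masses are not known exactly. Their poses are not given: they have to be found in the camera images.
- station: turning board, fixed, 330 x 170 mm. Origin on the bench top below the middle of the step; +x is the flip direction. x -170 to 0 mm: low plywood bed, its surface 10 mm above the bench, open end at -170 with no rim. x 0 to +160 mm: green pad, surface 18 mm above the bench. The upright 8 mm step face (aluminium strip) stands at x = 0 across the whole width
- step_edge (a point): the middle of the step's top edge on the turning board (18 mm above the bench), axes as the board's
- panel: rigid tacky panel, 90 (x) x 100 (y) x 10 mm, 0.09 to 0.18 kg; all edges fully rounded (5 mm radius), so a thin blade on the bed wedges in under them. Origin in its middle; z points out of the dark face (up at the start). Starts on the low bed, x within 7 degrees of the board's, far edge 10 to 35 mm short of the step; pushed, it slides up to the step, which then stops it and acts as its pivot
- spatula: offset spatula, 0.25 kg. Origin under the middle of its foot, x forward, z up. Foot: steel, x -30 to +35 mm, 50 wide, 4 thick. Wooden handle above it: x -42 to +42, 22 wide (y), z 40 to 64 mm. Blade: 70 wide, 1.6 thick, on a stiff pivot at x 35, z 4 mm; set straight, its edge is at x 115, z 4 mm, but it stays bent up or down by up to 5 degrees, not measured: the edge is up to 7 mm off in height
- spatula_grip (a point): middle of the spatula's wooden handle, 52 mm above the foot's underside: grip it across its 22 mm width (local y)
- rest: parking block with a black rubber top, fixed, 90 (x) x 120 (y) mm, top 30 mm above the bench; origin under its middle on the bench. At the start the spatula stands on it by its foot, its blade sticking out over the front (+x)
- glue: white glue bottle, 56 mm wide, 150 mm high, origin under its foot; leave alone
- jar: amber jar, 64 mm wide, 80 mm high, origin under its foot; leave alone
- connectors: yellow tray of black connectors, 80 x 110 x 35 mm, origin under its middle; leave alone
Not all that is in view belongs to the job. Leave any pink or purple look-alike of the rest alone. What is shaped like the spatula but orange is not meant.

How it is judged:
On the way, in this order (a step that is already met when the one before it is completed fails the run):
1. the blade is in under the panel by at least 20 mm and bears its near edge up a little (more than 2.5 degrees) (x of spatula in the frame of panel between -0.142 and -0.05 m and y of spatula in the frame of panel between -0.05 and 0.05 m and angle between panel's own z axis and vertical between 0.044 and 0.6 rad and contact force between spatula and panel above 0.1 N), for 0.1 s.
2. the panel is on its way over, more than 35 degrees up, with the spatula at it (foot within 170 mm of its middle) and the spatula tipped more than 10 degrees from level (angle between panel's own z axis and vertical between 0.61 and 2.6 rad and angle between spatula's own z axis and vertical above 0.175 rad and distance between spatula and panel below 0.17 m), for 0.03 s.
3. the panel lies flat on the green pad, pale side up (angle between panel's own z axis and vertical above 3.04 rad and x of panel in the frame of station between 0 and 0.12 m and y of panel in the frame of station between -0.06 and 0.06 m and z of panel in the frame of station between 0.019 and 0.027 m and linear speed of panel below 0.02 m/s), for 0.2 s.
At the end, for the whole second after the job is handed in: The panel lies flat (within 6 degrees), at rest, pale side up on the green pad, its middle 0 to 120 mm past the step and within 60 mm of the pad's middle line; the spatula stands at rest and upright (within 6 degrees) on its foot on the parking block, let go (all of step 3 and contact force between panel and station above 0.2 N and x of spatula in the frame of rest between -0.045 and 0.045 m and y of spatula in the frame of rest between -0.06 and 0.06 m and angle between spatula's own z axis and vertical below 0.1 rad and linear speed of spatula below 0.02 m/s and contact force between spatula and rest above 0.5 N); the robot touches nothing.
It fails at once if the fingers or the arm touch the tacky panel (contact force between any of the fingers, the arm and panel above 0.3 N).
It fails at once if the spatula pushes on the panel with more than 10 N (contact force between spatula and panel above 10 N).
It fails at once if the spatula presses on the turning board with more than 12 N (contact force between spatula and station above 12 N).
It fails at once if a bystander is moved more than 15 mm (distance of any of glue, jar, connectors from where it was at the start of the episode above 0.015 m).
It also fails if it takes over 72 s, if anything falls off the work surface, if the arm or the gripper's body presses on something with over 40 N, if the wrist force passes 120 N, or if a joint passes its speed limit or range.

ROBOT

A 6-joint arm with a two-finger parallel gripper is mounted at the origin on the work surface. World frame = base frame: x ahead of the robot, y to its left, z up, the work surface at z = 0. Lengths are in m, angles in rad, forces in N, time in s.
With the tool pointing down it reaches from about 0.3 to 0.875 m from the base axis. Payload 6.4 kg.
Tool frame: the origin (TCP) lies midway between the tips of the shut fingers; the grasp point (between the pads) lies ctrl.grip_point_offset behind it (ctrl.grip_point_offset is the distance from the TCP to the grasp point, in m); z points along the fingers, y is the direction in which the jaws open and shut (so a half turn about z gives the same grasp; the last joint's range is limited). The gripper opens to 85 mm and grips with 20 to 120 N. Pads are 22 mm wide; open, the fingers measure 114 mm over their backs; the gripper's body (76 mm by 85 mm) begins 54 mm behind the grasp point. The pads swing forward as they close: fully open they stand 13 mm farther back than shut.
Start: joints at [-1.492, 0.181, 1.607, -0, 1.354, -0.206], TCP at [0.162, -0.552, 0.231] pointing down, gripper open.
Joint ranges: [-2.99, 2.99], [-0.89, 2.07], [0.3, 2.58], [-1.14, 4.28], [0, 2.63], [-3.12, 3.12]. Speed limits (rad/s): [2.57, 2.57, 3.01, 3.14, 3.14, 3.14].

INTERFACE

Orientations are given as a unit quaternion [w, x, y, z].
In Python, from bench import ctrl, viewer gives the robot as it stands.
- The arm moves only by the shell command python3 -m handwheel 'ROWS' [OPENING]. ROWS is JSON, a list of rows, each an object with "travel": the shift along the tool's x, y, z as a fraction of full scale, a list of three; "dr": the turn, a rotation vector about the tool's x, y, z as a fraction of full scale, a list of three. A call has 1 to 20 rows; each row shifts and turns the pose as measured when the row begins, along the tool's axes as they then stand; what a row does not reach is not made up. Full scale, the value 1, is 150 mm for a shift and 30 degrees for a turn. A row lasts 1/12 s, in which the tool goes at most 41.7 mm and 7.16 degrees, less where a joint would pass 70% of its speed; a pose out of reach is approached as far as the arm can. A call with a number of a shift or a turn outside -1 to 1 is refused whole. A call with a gripper value outside its range is refused whole. OPENING is the opening, from -1 (shut) to 1 (fully open), set as the call begins (- or left out, the last holds). The fingers move at their own pace and stop on an object; the grip force is fixed at half the most. Time passes only in rows, so rows that do not move let the fingers close. It gives the time, the measured TCP pose, the force and the opening at its end, in the units of the state.
- ctrl.get_obs(): the state, without advancing time (a new reading comes with each control period).
- viewer.camera(name): name is "scene" or "top" or "wrist"; returns the picture (384x512x3 uint8, red, green, blue); there is no depth.
- viewer.get_calibration(name): a dict with "camera_matrix" (3x3 intrinsics, pixels), "R" (3x3) and "t" (3): a world point X has camera coordinates R X + t. Camera axes: x right, y down, z forward; pixel columns grow to the right and rows downward; lengths in m; the calibration is good to about 2 mm. The wrist camera is an equidistant fisheye: a pixel r from the principal point sees the ray r / f radians off the axis. A picture is of the moment at which its call begins: read the wrist's pose just before it. get_calibration takes no time and is no camera call; for the wrist camera it gives the pose at the moment of the call.
- ctrl.hand_in(): hands the job in, once; it reports no verdict.
The state is a dict: "time_s": time; "q": joint angles; "dq": joint speeds; "joint_efforts": joint torques, N m; "eef_pos": TCP position; "eef_rot": TCP orientation; "wrist_force": force on the tool from outside, world axes, zero at the start; "torque": the same for the moment, N m; "opening": opening from 0.0 (shut) to 1.0 (fully open).
Only numpy, scipy, OpenCV 4.12 (cv2) and the standard library are available. Lean on these libraries where they do the work, as an engineer would, in place of code of your own. Each camera call takes 0.05 s, during which the arm holds its last target. There are 200 camera calls.

## Working session

There is one attempt and no reset: what is moved stays moved. The work goes in short steps, Python scripts to look and compute and a shell command to move; the robot and the scene stay as the last step left them, time stands still between calls to the robot, and variables do not carry over. Pictures are saved under pics/ and viewed, about 8 in all and at most 12, crops included, and the job is handed in when it is done.

```bash
mkdir -p pics; ls
python3 - <<'E'
from bench import ctrl, viewer
import cv2
o=ctrl.get_obs(); print(o['time_s'],o['eef_pos'],o['eef_rot'],o['wrist_force'],ctrl.grip_point_offset)
for n in ['scene','top']:
    im=viewer.camera(n)[:,:,::-1]; cv2.imwrite(f'pics/{n}0.png',im)
    c=viewer.get_calibration(n); print(n,c)
a=cv2.imread('pics/scene0.png');b=cv2.imread('pics/top0.png')
cv2.imwrite('pics/t0.png',cv2.resize(b,(800,600),interpolation=cv2.INTER_CUBIC))
cv2.imwrite('pics/s0.png',cv2.resize(a,(800,600),interpolation=cv2.INTER_CUBIC))
E
```

```text
pics
0.0 [ 0.16154344 -0.55125651  0.23036687] [-9.03094723e-04  9.89874421e-01  1.41942984e-01  6.09456708e-05] [ 1.08599115  0.10751899 -0.01818814] 0.0187
scene {'camera_matrix': array([[430.77649696,   0.        , 261.25861129],
       [  0.        , 430.77649696, 186.78558462],
       [  0.        ,   0.        ,   1.        ]]), 'R': array([[ 0.42884811,  0.90328789, -0.01266062],
       [ 0.63447245, -0.31114157, -0.7075561 ],
       [-0.6430661 ,  0.29540128, -0.70654376]]), 't': array([-0.14074826, -0.31592097,  1.72522755])}
top {'camera_matrix': array([[428.11368538,   0.        , 262.3146555 ],
       [  0.        , 428.11368538, 191.00738977],
       [  0.        ,   0.        ,   1.        ]]), 'R': array([[ 0.00133767, -0.99997548,  0.00687425],
       [-0.98912624, -0.00233405, -0.14705045],
       [ 0.14706289, -0.00660279, -0.98910511]]), 't': array([-0.11118875,  0.58308215,  1.31689155])}
```

View pics/t0.png

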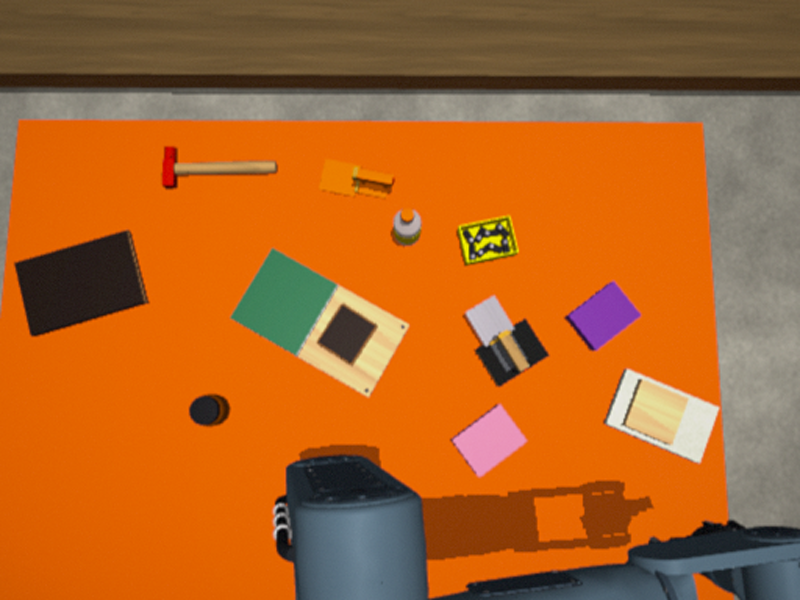

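View pics/s0.png

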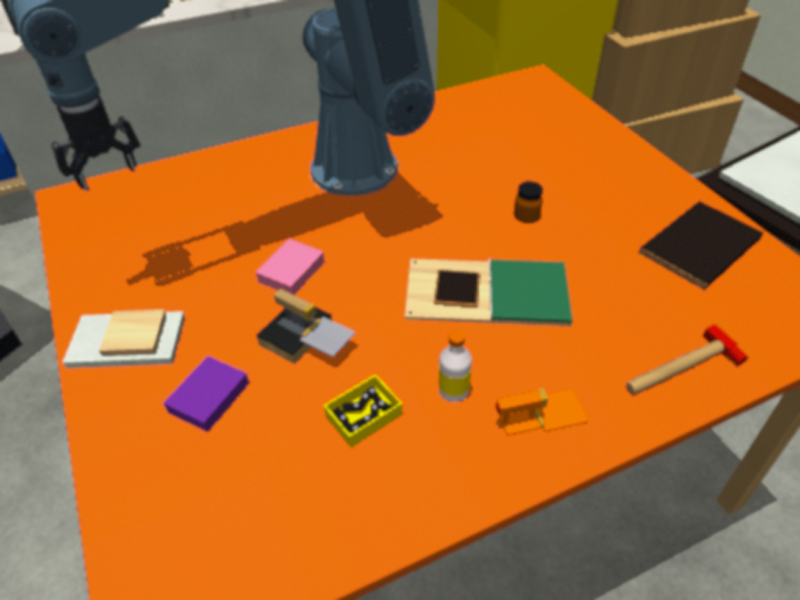

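The grey spatula with wooden handle stands on the black block, at about (510,350) in the top view and (305,330) in the scene view. That fits the description. The orange tool at (355,178) and the pink (488,440) and purple (603,315) blocks are decoys. The board is at (320,320), with the panel at (347,333) and the green pad to its left. I'll confirm in an enlarged crop.

Run:
```python
import cv2
b=cv2.imread('pics/top0.png')
# board crop x 140..270,y150..260 ; spatula crop x 285..360,y180..255
c1=cv2.resize(b[152:256,142:270],(640,520),interpolation=cv2.INTER_CUBIC) #x5
cv2.imwrite('pics/c1.png',c1)
c2=cv2.resize(b[182:254,286:358],(576,576),interpolation=cv2.INTER_CUBIC) #x8
cv2.imwrite('pics/c2.png',c2)
```

```text
(no output)
```

View pics/c1.png

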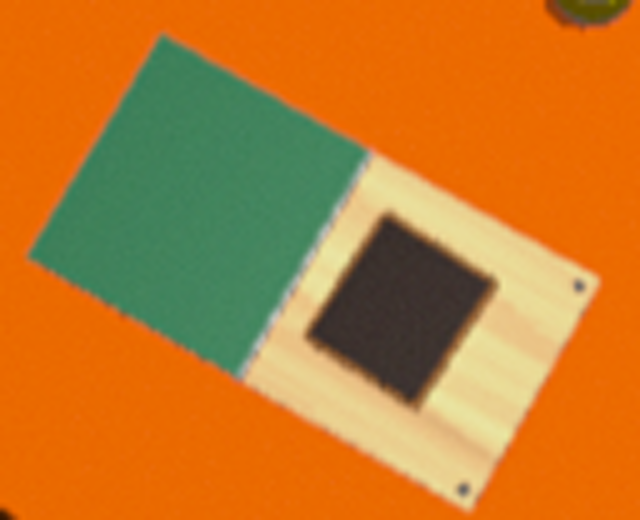

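View pics/c2.png

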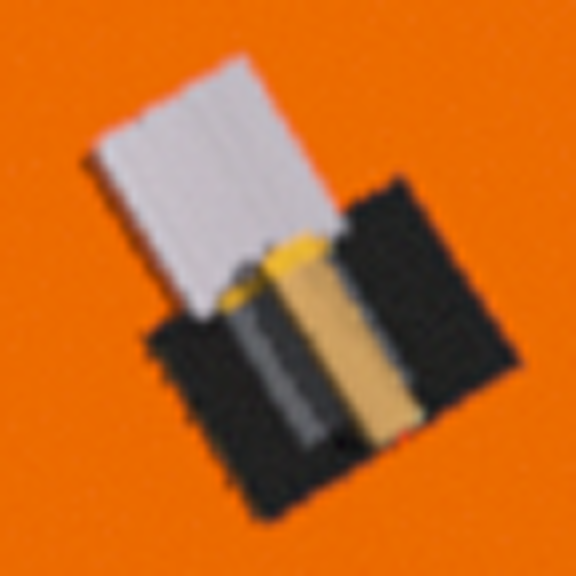

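```bash
cat > h.py <<'E'
import numpy as np
from bench import ctrl, viewer
def ray(cam,u,v,z):
    c=viewer.get_calibration(cam);K,R,t=c['camera_matrix'],c['R'],c['t']
    d=R.T@np.linalg.inv(K)@np.array([u,v,1.]);o=-R.T@t
    return o+d*(z-o[2])/d[2]
def fit(P,L):
    P=np.array(P)[:,:2];L=np.array(L)
    p0,l0=P.mean(0),L.mean(0);a=P-p0;b=L-l0
    th=np.arctan2((b[:,0]*a[:,1]-b[:,1]*a[:,0]).sum(),(a*b).sum())
    R=np.array([[np.cos(th),-np.sin(th)],[np.sin(th),np.cos(th)]])
    o=p0-R@l0;res=P-(L@R.T+o);return o,th,np.abs(res).max()
E
python3 - <<'E'
from h import *
q1=lambda u,v,z:ray('top',142+(u+.5)/5-.5,152+(v+.5)/5-.5,z)
q2=lambda u,v,z:ray('top',286+(u+.5)/8-.5,182+(v+.5)/8-.5,z)
def rep(n,o): print(n,o[0].round(4),np.degrees(o[1]).round(2),'res',o[2].round(4))
rep('station',fit([q1(163,35,.018),q1(28,257,.018),q1(369,152,.018),q1(240,379,.018),q1(600,278,.01),q1(470,510,.01)],
 [[.16,-.085],[.16,.085],[0,-.085],[0,.085],[-.17,-.085],[-.17,.085]]))
rep('panel',fit([q1(388,213,.016),q1(497,285,.016),q1(415,408,.016),q1(306,335,.016)],[[.045,-.05],[-.045,-.05],[-.045,.05],[.045,.05]]))
rep('rest',fit([q2(150,340,.03),q2(263,522,.03),q2(520,362,.03),q2(402,178,.03)],[[.045,.06],[-.045,.06],[-.045,-.06],[.045,-.06]]))
rep('blade',fit([q2(245,57,.034),q2(93,147,.034),q2(345,228,.034),q2(203,318,.034)],[[.115,-.035],[.115,.035],[.035,-.035],[.035,.035]]))
print(q2(375,448,.094),q2(425,415,.094),q2(325,250,.094),q2(268,275,.094))
for z in(.027,.034,.041):
  print(z,q2(245,57,z),q2(93,147,z))
E
```

```text
station [0.5429 0.081 ] 60.91 res 0.0024
panel [0.5137 0.0195] 56.8 res 0.004
rest [ 0.4757 -0.3167] 31.82 res 0.0028
blade [ 0.4759 -0.3113] 31.06 res 0.0017
[ 0.43446036 -0.32125323  0.094     ] [ 0.44687545 -0.34041697  0.094     ] [ 0.50925193 -0.30394513  0.094     ] [ 0.49969202 -0.28210274  0.094     ]
0.027 [ 0.5937046  -0.28379286  0.027     ] [ 0.55703576 -0.22215046  0.027     ]
0.034 [ 0.59262288 -0.2828541   0.034     ] [ 0.55614249 -0.2215285   0.034     ]
0.041 [ 0.59154116 -0.28191534  0.041     ] [ 0.55524922 -0.22090654  0.041     ]
```

```bash
cat >> h.py <<'E'
from scipy.spatial.transform import Rotation as Rn
def cur():
    o=ctrl.get_obs();q=o['eef_rot'];return o,np.array(o['eef_pos']),Rn.from_quat([q[1],q[2],q[3],q[0]])
def toolR(yaw,pitch=0): # spatula yaw deg, nose-up pitch deg; tool x=spat x, y=-spat y, z=-spat z
    return Rn.from_euler('z',yaw,degrees=True)*Rn.from_euler('x',180,degrees=True)*Rn.from_euler('y',pitch,degrees=True)
def delta(p,R):
    o,p0,R0=cur()
    rv=(R0.inv()*R).as_rotvec(degrees=True)/30
    print('t',round(o['time_s'],2),'dr',rv.round(3),'travel now-axes',(R0.inv().apply(p-p0)/.15).round(3),'travel after turn',(R.inv().apply(p-p0)/.15).round(3),'dist',np.linalg.norm(p-p0).round(3))
E
python3 - <<'E'
from h import *
print([a for a in dir(ctrl) if a[0]!='_'],[a for a in dir(viewer) if a[0]!='_'])
delta(np.array([.474,-.3117,.16]),toolR(31))
E
```

```text
['MotionError', 'get_obs', 'grip_point_offset', 'hand_in'] ['camera', 'get_calibration']
t 0.1 dr [-0.003 -0.001 -0.489] travel now-axes [ 2.448 -0.947  0.472] travel after turn [ 2.608 -0.297  0.47 ] dist 0.4
```

```bash
python3 -m handwheel '[{"travel":[0,0,0],"dr":[0,0,-0.163]},{"travel":[0,0,0],"dr":[0,0,-0.163]},{"travel":[0,0,0],"dr":[0,0,-0.163]},{"travel":[0.2,-0.023,0.036],"dr":[0,0,0]},{"travel":[0.2,-0.023,0.036],"dr":[0,0,0]},{"travel":[0.2,-0.023,0.036],"dr":[0,0,0]},{"travel":[0.2,-0.023,0.036],"dr":[0,0,0]},{"travel":[0.2,-0.023,0.036],"dr":[0,0,0]},{"travel":[0.2,-0.023,0.036],"dr":[0,0,0]},{"travel":[0.2,-0.023,0.036],"dr":[0,0,0]},{"travel":[0.2,-0.023,0.036],"dr":[0,0,0]},{"travel":[0.2,-0.023,0.036],"dr":[0,0,0]},{"travel":[0.2,-0.023,0.036],"dr":[0,0,0]},{"travel":[0.2,-0.023,0.036],"dr":[0,0,0]},{"travel":[0.2,-0.023,0.036],"dr":[0,0,0]}]' 1
python3 - <<'E'
from h import *
import cv2
delta(np.array([.474,-.3117,.16]),toolR(31)); print(cur()[0]['wrist_force'],cur()[0]['q'])
c=viewer.get_calibration('wrist');print(c)
im=viewer.camera('wrist')[:,:,::-1]; cv2.imwrite('pics/w0.png',cv2.resize(im,(800,600)))
delta(np.array([.474,-.3117,.16]),toolR(31)); print(cur()[0]['wrist_force'])
E
```

```text
time_s: 1.35
eef_pos: [0.4518, -0.3183, 0.158]
eef_rot: [-0.004, 0.963, 0.268, -0.001]
wrist_force: [-0.2, -0.2, -0.1]
opening: 1.003
t 1.35 dr [-0.018 -0.     0.003] travel now-axes [ 0.15   0.039 -0.013] travel after turn [ 0.15   0.039 -0.013] dist 0.023
[-0.15755828 -0.18212479 -0.07173068] [-0.82969333  0.21442508  1.72384482  0.00203701  1.21238588  0.19765212]
{'camera_matrix': array([[297.31863964,   0.        , 261.84994484],
       [  0.        , 297.31863964, 190.39335939],
       [  0.        ,   0.        ,   1.        ]]), 'R': array([[ 0.51661416, -0.85618137, -0.00795421],
       [-0.82332963, -0.49929881,  0.26986851],
       [-0.23502792, -0.13286895, -0.96286433]]), 't': array([-0.50418863,  0.19579967,  0.37289987])}
t 1.4 dr [-0.022 -0.006  0.008] travel now-axes [ 0.118  0.052 -0.021] travel after turn [ 0.118  0.052 -0.021] dist 0.02
[ 0.02753362  4.6034582  -0.43633017]
```

View pics/w0.png

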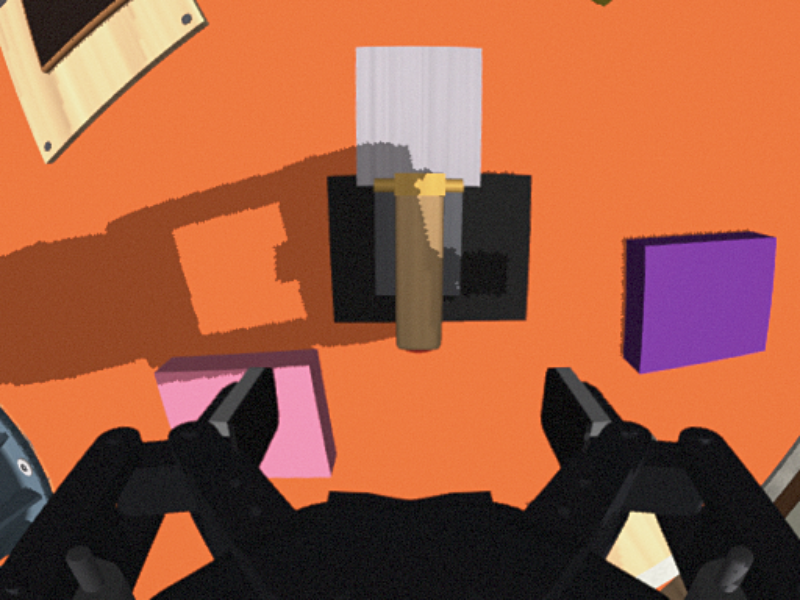

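```bash
cat >> h.py <<'E'
def wray(c,u,v,z): # fisheye
    K=c['camera_matrix'];f=K[0,0];x=u-K[0,2];y=v-K[1,2];r=np.hypot(x,y);a=r/f
    d=np.array([np.sin(a)*x/r,np.sin(a)*y/r,np.cos(a)]);R=c['R'];d=R.T@d;o=-R.T@c['t'];return o+d*(z-o[2])/d[2]
E
python3 - <<'E'
from h import *
c=dict(camera_matrix=np.array([[297.3186,0,261.85],[0,297.3186,190.39],[0,0,1.]]),R=np.array([[ 0.51661416, -0.85618137, -0.00795421],[-0.82332963, -0.49929881,  0.26986851],[-0.23502792, -0.13286895, -0.96286433]]),t=np.array([-0.50418863,  0.19579967,  0.37289987]))
s=.64
for n,u,v,z in [('rearL',397,325,.086),('rearR',441,325,.086),('rearend',419,349,.082),('front',420,190,.082),('frL',397,196,.086),('frR',444,196,.086),('bladeL',356,47,.034),('bladeR',482,47,.034),('bladenearL',357,186,.034),('bnearR',481,186,.034),
 ('restfl',328,176,.03),('restfr',531,176,.03),('restrl',335,322,.03),('restrr',526,321,.03)]:
    print(n,wray(c,(u+.5)*s-.5,(v+.5)*s-.5,z).round(4))
E
```

```text
rearL [ 0.4415 -0.3162  0.086 ]
rearR [ 0.4527 -0.3347  0.086 ]
rearend [ 0.4349 -0.333   0.082 ]
front [ 0.5032 -0.2918  0.082 ]
frL [ 0.4954 -0.284   0.086 ]
frR [ 0.5067 -0.3026  0.086 ]
bladeL [ 0.5557 -0.2181  0.034 ]
bladeR [ 0.5934 -0.2798  0.034 ]
bladenearL [ 0.4854 -0.2611  0.034 ]
bnearR [ 0.5224 -0.3221  0.034 ]
restfl [ 0.4816 -0.2429  0.03  ]
restfr [ 0.5441 -0.3448  0.03  ]
restrl [ 0.4053 -0.2903  0.03  ]
restrr [ 0.4679 -0.3926  0.03  ]
```

Run:
```python
from h import *
delta(np.array([.473,-.311,.0633]),toolR(31.1))
```

```text
t 1.4 dr [-0.022 -0.006  0.005] travel now-axes [0.113 0.052 0.624] travel after turn [0.115 0.045 0.624] dist 0.095
```

```bash
python3 -m handwheel '[{"travel":[0.05,0.022,0],"dr":[-0.022,-0.006,0.005]},{"travel":[0.05,0.022,0],"dr":[0,0,0]},{"travel":[0,0,0],"dr":[0,0,0]},{"travel":[0,0,0],"dr":[0,0,0]}]' 1
python3 - <<'E'
from h import *
delta(np.array([.473,-.311,.0633]),toolR(31.1)); print(cur()[0]['wrist_force'])
E
```

```text
time_s: 1.73
eef_pos: [0.4727, -0.3082, 0.1545]
eef_rot: [-0.002, 0.963, 0.271, -0.001]
wrist_force: [0.7, -0.4, -0.8]
opening: 0.996
t 1.73 dr [-0.009  0.003  0.012] travel now-axes [-0.007  0.02   0.608] travel after turn [-0.008  0.017  0.608] dist 0.091
[ 0.72600499 -0.36328893 -0.81146872]
```

```bash
python3 -m handwheel '[{"travel":[-0.007,0.017,0.1],"dr":[0,0,0]},{"travel":[0,0,0.1],"dr":[0,0,0]},{"travel":[0,0,0.1],"dr":[0,0,0]},{"travel":[0,0,0.1],"dr":[0,0,0]},{"travel":[0,0,0.1],"dr":[0,0,0]},{"travel":[0,0,0.05],"dr":[0,0,0]},{"travel":[0,0,0],"dr":[0,0,0]},{"travel":[0,0,0],"dr":[0,0,0]}]' 1
python3 - <<'E'
from h import *
delta(np.array([.473,-.311,.0633]),toolR(31.1)); print(cur()[0]['wrist_force'])
E
```

```text
time_s: 2.4
eef_pos: [0.4688, -0.3178, 0.071]
eef_rot: [-0.001, 0.964, 0.267, -0.001]
wrist_force: [0.3, 0.1, 1.0]
opening: 1.0
t 2.4 dr [-0.004  0.004 -0.003] travel now-axes [ 0.048 -0.024  0.051] travel after turn [ 0.048 -0.025  0.051] dist 0.011
[0.2772383  0.05808669 1.02670836]
```

```bash
python3 -m handwheel '[{"travel":[0.03,-0.012,0.03],"dr":[0,0,0]},{"travel":[0.01,-0.01,0.02],"dr":[0,0,0]},{"travel":[0,0,0],"dr":[0,0,0]}]' 1
python3 - <<'E'
from h import *
delta(np.array([.473,-.311,.0633]),toolR(31.1)); print(cur()[0]['wrist_force'])
E
python3 -m handwheel '[{"travel":[0,0,0],"dr":[0,0,0]},{"travel":[0,0,0],"dr":[0,0,0]}]' 1
python3 - <<'E'
from h import *
delta(np.array([.473,-.311,.0633]),toolR(31.1)); print(cur()[0]['wrist_force'])
E
```

```text
time_s: 2.65
eef_pos: [0.473, -0.3132, 0.0651]
eef_rot: [0.001, 0.964, 0.267, -0.0]
wrist_force: [-0.2, 0.3, 0.4]
opening: 1.0
t 2.65 dr [ 0.002  0.002 -0.006] travel now-axes [ 0.008 -0.013  0.012] travel after turn [ 0.008 -0.013  0.012] dist 0.003
[-0.17829398  0.29586377  0.4281095 ]
time_s: 2.82
eef_pos: [0.4737, -0.3132, 0.066]
eef_rot: [0.001, 0.964, 0.267, -0.0]
wrist_force: [0.0, -0.9, -0.7]
opening: 1.0
t 2.82 dr [ 0.005  0.002 -0.004] travel now-axes [ 0.004 -0.015  0.018] travel after turn [ 0.004 -0.015  0.018] dist 0.004
[ 0.0280816  -0.85511734 -0.6936804 ]
```

```bash
python3 -m handwheel '[{"travel":[0,-0.014,0.01],"dr":[0,0,0]},{"travel":[0,0,0],"dr":[0,0,0]},{"travel":[0,0,0],"dr":[0,0,0]},{"travel":[0,0,0],"dr":[0,0,0]},{"travel":[0,0,0],"dr":[0,0,0]},{"travel":[0,0,0],"dr":[0,0,0]},{"travel":[0,0,0],"dr":[0,0,0]},{"travel":[0,0,0],"dr":[0,0,0]}]' -1
python3 - <<'E'
from h import *
delta(np.array([.473,-.311,.0633]),toolR(31.1)); print(cur()[0]['wrist_force'],cur()[0]['q'])
E
```

```text
time_s: 3.48
eef_pos: [0.4733, -0.3117, 0.0657]
eef_rot: [0.002, 0.964, 0.267, 0.0]
wrist_force: [1.2, -0.2, 0.8]
opening: 0.247
t 3.48 dr [ 0.009  0.001 -0.003] travel now-axes [ 0.001 -0.005  0.016] travel after turn [ 0.001 -0.005  0.016] dist 0.003
[ 1.21280506 -0.17351435  0.83507575] [-0.79088573  0.36406048  1.74782509 -0.00186091  1.02519764  0.23979388]
```

```bash
python3 -m handwheel '[{"travel":[0,0,0.014],"dr":[0,0,0]}]'; python3 -m handwheel '[{"travel":[0,0,0.014],"dr":[0,0,0]}]';  python3 -m handwheel '[{"travel":[0,0,0.014],"dr":[0,0,0]}]'; python3 -m handwheel '[{"travel":[0,0,-0.05],"dr":[0,0,0]},{"travel":[0,0,-0.1],"dr":[0,0,0]},{"travel":[0,0,-0.1],"dr":[0,0,0]},{"travel":[0,0,-0.1],"dr":[0,0,0]},{"travel":[0,0,-0.1],"dr":[0,0,0]},{"travel":[0,0,0],"dr":[0,0,0]}]'
python3 - <<'E'
from h import *
S=np.array([.5429,.081]);
delta(np.array([.473,-.311,.0633]),toolR(31.1)); print(cur()[0]['wrist_force'],cur()[0]['q'])
th=np.radians(60.9);p=S+np.array([[np.cos(th),-np.sin(th)],[np.sin(th),np.cos(th)]])@np.array([-.255,-.004]);print(p)
delta(np.array([p[0],p[1],.10]),toolR(60.9))
E
```

```text
time_s: 3.57
eef_pos: [0.4734, -0.3118, 0.0656]
eef_rot: [0.002, 0.964, 0.267, 0.0]
wrist_force: [-12.1, 9.8, 36.8]
opening: 0.249
time_s: 3.65
eef_pos: [0.4734, -0.3118, 0.0656]
eef_rot: [0.002, 0.964, 0.267, -0.0]
wrist_force: [-7.9, 6.1, 20.5]
opening: 0.25
time_s: 3.73
eef_pos: [0.4734, -0.3118, 0.0656]
eef_rot: [0.002, 0.964, 0.268, -0.0]
wrist_force: [-6.5, 5.7, 17.9]
opening: 0.243
time_s: 4.23
eef_pos: [0.4713, -0.3098, 0.134]
eef_rot: [-0.001, 0.964, 0.268, -0.002]
wrist_force: [0.6, -1.2, -2.1]
opening: 0.251
t 4.23 dr [-0.006  0.006 -0.002] travel now-axes [0.007 0.014 0.471] travel after turn [0.005 0.013 0.471] dist 0.071
[ 0.64716718 -1.22937477 -2.0702828 ] [-0.79039047  0.26581583  1.71465926 -0.00269305  1.16496263  0.23975698]
[ 0.42237957 -0.14375726]
t 4.23 dr [-0.008  0.005 -0.995] travel now-axes [ 0.292 -1.116  0.229] travel after turn [ 0.808 -0.824  0.226] dist 0.176
```

```bash
python3 -m handwheel '[{"travel":[0,0,0],"dr":[0,0,-0.2]},{"travel":[0,0,0],"dr":[0,0,-0.2]},{"travel":[0,0,0],"dr":[0,0,-0.2]},{"travel":[0,0,0],"dr":[0,0,-0.2]},{"travel":[0,0,0],"dr":[0,0,-0.2]},{"travel":[0.16,-0.165,0],"dr":[0,0,0]},{"travel":[0.16,-0.165,0],"dr":[0,0,0]},{"travel":[0.16,-0.165,0],"dr":[0,0,0]},{"travel":[0.16,-0.165,0],"dr":[0,0,0]},{"travel":[0.08,-0.08,0],"dr":[0,0,0]},{"travel":[0,0,0],"dr":[0,-0.15,0]},{"travel":[0,0,0],"dr":[0,-0.15,0]},{"travel":[0,0,0],"dr":[0,0,0]}]'
cat >> h.py <<'E'
S=np.array([.5429,.081,0]);YAW=60.9;RS=Rn.from_euler('z',YAW,degrees=True);D=.0357
def want(x,y,z,pitch): # spatula origin in station frame + pitch -> delta
    R=toolR(YAW,pitch);p=S+RS.apply([x,y,z])-R.apply([0,0,D]);delta(p,R)
def where():
    o,p,R=cur();s=RS.inv().apply(p+R.apply([0,0,D])-S)
    A=RS.inv()*R;xa=A.apply([1,0,0])
    e=RS.inv().apply(p+R.apply([.115,0,D-.004])-S)
    print('spat org',(s*1000).round(1),'straight edge',(e*1000).round(1),'pitch',np.degrees(np.arcsin(xa[2])).round(2),'yawerr',np.degrees(np.arctan2(xa[1],xa[0])).round(2),'roll',np.degrees(A.apply([0,1,0])[2]).round(2),'F(st)',RS.inv().apply(o['wrist_force']).round(1),'t',round(o['time_s'],2))
E
python3 - <<'E'
from h import *
where();want(-.255,-.004,.05,-9);print(cur()[0]['q'])
E
```

```text
time_s: 5.32
eef_pos: [0.4137, -0.1547, 0.1215]
eef_rot: [0.035, 0.853, 0.516, -0.073]
wrist_force: [0.3, -0.3, -2.2]
opening: 0.246
spat org [-274.5   -1.3   86.3] straight edge [-160.4    1.7   71.7] pitch -9.28 yawerr 1.54 roll -0.94 F(st) [-0.1 -0.4 -2.2] t 5.32
t 5.32 dr [-0.023  0.01   0.051] travel now-axes [0.166 0.022 0.217] travel after turn [0.165 0.015 0.218] dist 0.041
[-0.50843644  0.05620206  1.9977046  -0.18168164  1.10666547  0.05688714]
```

```bash
python3 -m handwheel '[{"travel":[0.055,0.005,0.08],"dr":[-0.02,0.01,0.05]},{"travel":[0.055,0.005,0.08],"dr":[0,0,0]},{"travel":[0.05,0.005,0.08],"dr":[0,0,0]},{"travel":[0,0,0],"dr":[0,0,0]},{"travel":[0,0,0],"dr":[0,0,0]}]'
python3 - <<'E'
from h import *
where();want(-.255,-.004,.035,-9)
E
```

```text
time_s: 5.73
eef_pos: [0.4241, -0.1375, 0.0784]
eef_rot: [0.036, 0.859, 0.507, -0.065]
wrist_force: [0.7, -0.6, -2.6]
opening: 0.248
spat org [-254.    -2.3   43.1] straight edge [-139.7   -1.9   30. ] pitch -8.53 yawerr 0.25 roll -0.26 F(st) [-0.2 -0.9 -2.6] t 5.73
t 5.73 dr [-0.008 -0.016  0.008] travel now-axes [0.003 0.01  0.054] travel after turn [0.004 0.01  0.054] dist 0.008
```

```bash
python3 -m handwheel '[{"travel":[0,0.01,0.03],"dr":[0,-0.015,0]},{"travel":[0,0,0.02],"dr":[0,0,0]},{"travel":[0,0,0],"dr":[0,0,0]}]';python3 - <<'E'
from h import *
where()
E
for i in 1 2 3 4 5 6; do :; done
python3 -m handwheel '[{"travel":[0,0,0.005],"dr":[0,0,0]},{"travel":[0,0,0.005],"dr":[0,0,0]}]';python3 - <<'E'
from h import *
where()
E
python3 -m handwheel '[{"travel":[0,0,0.005],"dr":[0,0,0]},{"travel":[0,0,0.005],"dr":[0,0,0]}]';python3 - <<'E'
from h import *
where()
E
```

```text
time_s: 5.98
eef_pos: [0.4249, -0.1407, 0.071]
eef_rot: [0.038, 0.859, 0.506, -0.068]
wrist_force: [0.1, -0.1, -3.0]
opening: 0.247
spat org [-256.7   -4.6   35.8] straight edge [-142.5   -4.3   21.8] pitch -8.95 yawerr 0.17 roll -0.25 F(st) [-0.  -0.1 -3. ] t 5.98
time_s: 6.15
eef_pos: [0.4252, -0.1418, 0.0701]
eef_rot: [0.038, 0.859, 0.506, -0.068]
wrist_force: [0.7, 0.0, -2.5]
opening: 0.247
spat org [-257.5   -5.4   34.9] straight edge [-143.2   -5.1   20.9] pitch -8.94 yawerr 0.12 roll -0.18 F(st) [ 0.4 -0.6 -2.5] t 6.15
time_s: 6.32
eef_pos: [0.4254, -0.1425, 0.0691]
eef_rot: [0.039, 0.859, 0.506, -0.068]
wrist_force: [0.6, -0.4, -2.2]
opening: 0.248
spat org [-257.9   -6.    33.9] straight edge [-143.7   -5.8   20. ] pitch -8.93 yawerr 0.09 roll -0.1 F(st) [-0.1 -0.7 -2.2] t 6.32
```

```bash
S='from h import *
where()'
python3 -m handwheel '[{"travel":[0.004,-0.006,0.005],"dr":[0,0,0]},{"travel":[0.002,-0.004,0.005],"dr":[0,0,0]},{"travel":[0.002,-0.004,0.005],"dr":[0,0,0]}]' >/dev/null;python3 -c "$S"
python3 -m handwheel '[{"travel":[0.002,-0.004,0.005],"dr":[0,0,0]},{"travel":[0.002,-0.002,0.005],"dr":[0,0,0]}]' >/dev/null;python3 -c "$S"
python3 -m handwheel '[{"travel":[0.002,-0.002,0.005],"dr":[0,0,0]},{"travel":[0.002,-0.002,0.005],"dr":[0,0,0]}]'>/dev/null;python3 -c "$S"
```

```text
spat org [-257.1   -4.2   31.7] straight edge [-142.8   -4.1   17.8] pitch -8.92 yawerr 0.08 roll -0.04 F(st) [ 0.3  0.4 -2.3] t 6.57
spat org [-256.5   -3.1   30. ] straight edge [-142.3   -2.9   16.1] pitch -8.92 yawerr 0.09 roll -0.04 F(st) [ 0.2  0.5 -3.1] t 6.73
spat org [-256.1   -2.3   28.2] straight edge [-141.8   -2.1   14.3] pitch -8.92 yawerr 0.1 roll -0.05 F(st) [-0.1 -0.2 -2.6] t 6.9
```

```bash
S='from h import *
where()'
for k in 1; do python3 -m handwheel '[{"travel":[0,0,0.004],"dr":[0,0,0]}]' >/dev/null;python3 -c "$S"; done
python3 -m handwheel '[{"travel":[0,0,0.004],"dr":[0,0,0]}]' >/dev/null;python3 -c "$S"
python3 -m handwheel '[{"travel":[0,0,0.004],"dr":[0,0,0]}]'>/dev/null;python3 -c "$S"
python3 -m handwheel '[{"travel":[0,0,0.004],"dr":[0,0,0]}]'>/dev/null;python3 -c "$S"
```

```text
spat org [-256.1   -2.2   27.5] straight edge [-141.9   -2.    13.6] pitch -8.92 yawerr 0.11 roll -0.06 F(st) [ 0.4  0.4 -2.3] t 6.98
spat org [-256.2   -2.1   26.8] straight edge [-141.9   -1.9   12.9] pitch -8.92 yawerr 0.12 roll -0.06 F(st) [-0.4  0.7 -2. ] t 7.07
spat org [-256.3   -2.2   26.1] straight edge [-142.    -1.9   12.2] pitch -8.92 yawerr 0.12 roll -0.06 F(st) [-0.3  0.8 -2.8] t 7.15
spat org [-256.4   -2.1   25.4] straight edge [-142.1   -1.9   11.6] pitch -8.92 yawerr 0.12 roll -0.06 F(st) [ 0.4 -1.2 -2.4] t 7.23
```

```bash
S='from h import *
where()'
python3 -m handwheel '[{"travel":[0,0,0.004],"dr":[0,0,0]}]' >/dev/null;python3 -c "$S"
python3 -m handwheel '[{"travel":[0,0,0.004],"dr":[0,0,0]}]' >/dev/null;python3 -c "$S"
python3 -m handwheel '[{"travel":[0,0,0.004],"dr":[0,0,0]}]'>/dev/null;python3 -c "$S"
python3 -m handwheel '[{"travel":[0,0,0.004],"dr":[0,0,0]}]'>/dev/null;python3 -c "$S"
```

```text
spat org [-256.5   -2.2   24.8] straight edge [-142.2   -2.    10.9] pitch -8.92 yawerr 0.12 roll -0.06 F(st) [-0.4 -0.  -1.4] t 7.32
spat org [-256.6   -2.2   24.1] straight edge [-142.4   -2.    10.3] pitch -8.92 yawerr 0.12 roll -0.06 F(st) [-0.3  0.8 -1.9] t 7.4
spat org [-256.7   -2.3   23.5] straight edge [-142.5   -2.     9.6] pitch -8.92 yawerr 0.12 roll -0.06 F(st) [ 0.2  0.4 -3. ] t 7.48
spat org [-256.8   -2.3   22.9] straight edge [-142.6   -2.1    9. ] pitch -8.92 yawerr 0.11 roll -0.05 F(st) [-0.6  0.6 -2. ] t 7.57
```

```bash
S='from h import *
where()'
python3 -m handwheel '[{"travel":[0.002,0,0.004],"dr":[0,0,0]}]' >/dev/null;python3 -c "$S"
python3 -m handwheel '[{"travel":[0.002,0,0.004],"dr":[0,0,0]}]' >/dev/null;python3 -c "$S"
python3 -m handwheel '[{"travel":[0.002,0,0.004],"dr":[0,0,0]}]'>/dev/null;python3 -c "$S"
python3 -m handwheel '[{"travel":[0.002,0,0.004],"dr":[0,0,0]}]'>/dev/null;python3 -c "$S"
```

```text
spat org [-256.7   -2.3   22.2] straight edge [-142.4   -2.1    8.3] pitch -8.92 yawerr 0.11 roll -0.05 F(st) [ 0.2  0.2 -2.4] t 7.65
spat org [-256.5   -2.3   21.5] straight edge [-142.3   -2.1    7.6] pitch -8.92 yawerr 0.1 roll -0.05 F(st) [ 0.1 -0.  -3.2] t 7.73
spat org [-256.2   -2.3   20.8] straight edge [-142.    -2.1    6.9] pitch -8.92 yawerr 0.11 roll -0.05 F(st) [ 0.5 -0.3 -2.6] t 7.82
spat org [-256.    -2.3   20. ] straight edge [-141.8   -2.1    6.1] pitch -8.92 yawerr 0.1 roll -0.05 F(st) [-1.   0.7 -2.3] t 7.9
```

```bash
S='from h import *
where()'
python3 -m handwheel '[{"travel":[0.001,0,0.004],"dr":[0,0,0]}]' >/dev/null;python3 -c "$S"
python3 -m handwheel '[{"travel":[0.001,0,0.004],"dr":[0,0,0]}]' >/dev/null;python3 -c "$S"
python3 -m handwheel '[{"travel":[0.001,0,0.004],"dr":[0,0,0]}]'>/dev/null;python3 -c "$S"
```

```text
spat org [-255.9   -2.3   19.4] straight edge [-141.7   -2.1    5.5] pitch -8.92 yawerr 0.1 roll -0.05 F(st) [-0.3  1.2 -2.7] t 7.98
spat org [-256.    -2.5   18.8] straight edge [-141.7   -2.3    4.9] pitch -8.94 yawerr 0.11 roll -0.04 F(st) [-1.6  0.5  1.8] t 8.07
spat org [-256.1   -2.7   18.5] straight edge [-141.9   -2.5    4.5] pitch -8.96 yawerr 0.12 roll -0.02 F(st) [-2.4  1.8  2.8] t 8.15
```

```bash
S='from h import *
where()'
python3 -m handwheel '[{"travel":[0.01,0,-0.003],"dr":[0,0,0]},{"travel":[0.015,0,-0.0025],"dr":[0,0,0]},{"travel":[0.015,0,-0.0025],"dr":[0,0,0]}]' >/dev/null;python3 -c "$S"
python3 -m handwheel '[{"travel":[0.015,0,-0.0023],"dr":[0,0,0]},{"travel":[0.015,0,-0.0023],"dr":[0,0,0]},{"travel":[0.015,0,-0.0023],"dr":[0,0,0]}]' >/dev/null;python3 -c "$S"
```

```text
spat org [-250.    -3.6   19.4] straight edge [-135.8   -3.4    5.4] pitch -8.97 yawerr 0.06 roll 0.06 F(st) [-1.3  0.1 -1.3] t 8.4
spat org [-242.2   -3.6   19.2] straight edge [-127.9   -3.4    5.2] pitch -8.95 yawerr 0.05 roll 0.08 F(st) [-1.2 -0.1 -1. ] t 8.65
```

```bash
S='from h import *
where()'
python3 -m handwheel '[{"travel":[0.015,0,-0.0022],"dr":[0,0,0]},{"travel":[0.015,0,-0.0022],"dr":[0,0,0]},{"travel":[0.015,0,-0.0022],"dr":[0,0,0]}]' >/dev/null;python3 -c "$S"
python3 -m handwheel '[{"travel":[0.012,0,-0.0018],"dr":[0,0,0]},{"travel":[0.012,0,-0.0018],"dr":[0,0,0]},{"travel":[0.012,0,-0.0018],"dr":[0,0,0]}]' >/dev/null;python3 -c "$S"
python3 -m handwheel '[{"travel":[0.012,0,-0.0018],"dr":[0,0,0]},{"travel":[0.012,0,-0.0018],"dr":[0,0,0]},{"travel":[0.012,0,-0.0018],"dr":[0,0,0]}]' >/dev/null;python3 -c "$S"
```

```text
spat org [-234.3   -3.6   19.1] straight edge [-120.1   -3.4    5.2] pitch -8.95 yawerr 0.08 roll 0.08 F(st) [-0.7  0.1 -0.1] t 8.9
spat org [-228.2   -3.7   19.2] straight edge [-114.    -3.5    5.2] pitch -8.96 yawerr 0.09 roll 0.1 F(st) [-1.8 -0.2 -0.7] t 9.15
spat org [-222.4   -3.9   19.3] straight edge [-108.2   -3.7    5.3] pitch -8.98 yawerr 0.09 roll 0.12 F(st) [-1.4 -0.3  0. ] t 9.4
```

```bash
S='from h import *
where()'
python3 -m handwheel '[{"travel":[0.012,0,-0.0018],"dr":[0,0,0]},{"travel":[0.012,0,-0.0018],"dr":[0,0,0]},{"travel":[0.012,0,-0.0018],"dr":[0,0,0]}]' >/dev/null;python3 -c "$S"
python3 -m handwheel '[{"travel":[0.012,0,-0.0018],"dr":[0,0,0]},{"travel":[0.012,0,-0.0018],"dr":[0,0,0]},{"travel":[0.01,0,-0.0015],"dr":[0,0,0]}]' >/dev/null;python3 -c "$S"
python3 -m handwheel '[{"travel":[0.008,0,-0.0011],"dr":[0,0,0]},{"travel":[0.008,0,-0.0011],"dr":[0,0,0]}]' >/dev/null;python3 -c "$S"
python3 - <<'E'
from bench import viewer
import cv2
im=viewer.camera('wrist')[:,:,::-1]; cv2.imwrite('pics/w1.png',cv2.resize(im,(800,600)))
E
```

```text
spat org [-216.6   -3.9   19.2] straight edge [-102.4   -3.7    5.2] pitch -9.0 yawerr 0.08 roll 0.11 F(st) [-1.9 -1.2  0.1] t 9.65
spat org [-210.9   -3.9   19.3] straight edge [-96.7  -3.7   5.2] pitch -9.01 yawerr 0.09 roll 0.11 F(st) [-1.7  0.3 -0.2] t 9.9
spat org [-208.2   -4.    19.2] straight edge [-94.   -3.8   5.2] pitch -9.02 yawerr 0.1 roll 0.11 F(st) [-2.   0.6  0.1] t 10.07
```

View pics/w1.png

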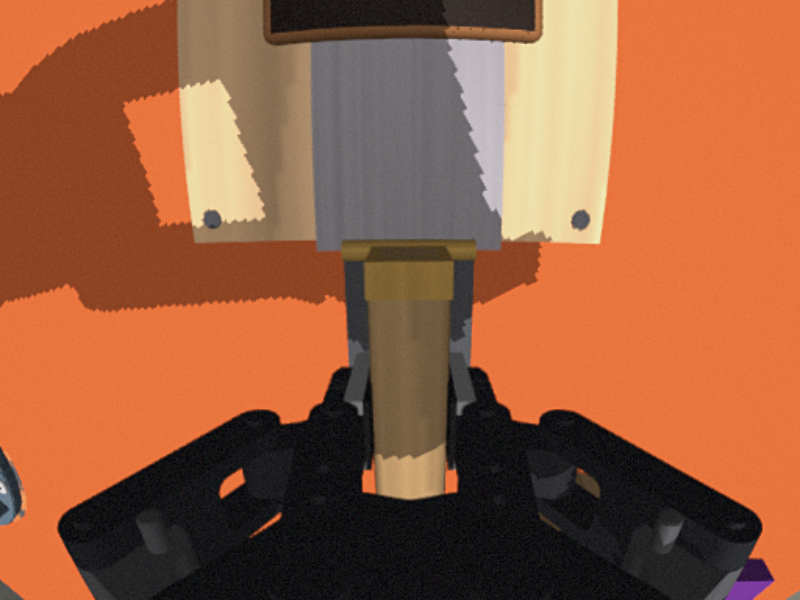

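The wrist view shows the panel square to the board, with its near edge at row 40. The blade (x 312–505) is centred on it and meets or slips under that edge. Continuing in small steps.

```bash
S='from h import *
where()'
python3 -m handwheel '[{"travel":[0.007,0,-0.001],"dr":[0,0,0]},{"travel":[0.007,0,-0.001],"dr":[0,0,0]}]' >/dev/null;python3 -c "$S"
python3 -m handwheel '[{"travel":[0.005,0,-0.0007],"dr":[0,0,0]},{"travel":[0.005,0,-0.0007],"dr":[0,0,0]}]' >/dev/null;python3 -c "$S"
python3 -m handwheel '[{"travel":[0.005,0,-0.0007],"dr":[0,0,0]},{"travel":[0.005,0,-0.0007],"dr":[0,0,0]}]' >/dev/null;python3 -c "$S"
python3 -m handwheel '[{"travel":[0.005,0,-0.0007],"dr":[0,0,0]},{"travel":[0.005,0,-0.0007],"dr":[0,0,0]}]' >/dev/null;python3 -c "$S"
```

```text
spat org [-205.8   -3.9   19.2] straight edge [-91.6  -3.7   5.1] pitch -9.01 yawerr 0.1 roll 0.11 F(st) [-1.9  0.3  0.6] t 10.28
spat org [-204.5   -3.9   19.3] straight edge [-90.3  -3.7   5.1] pitch -9.06 yawerr 0.11 roll 0.1 F(st) [-3.6 -0.6  0.7] t 10.45
spat org [-203.    -4.    19.3] straight edge [-88.8  -3.8   5.1] pitch -9.07 yawerr 0.1 roll 0.1 F(st) [-2.1  0.4  0.2] t 10.62
spat org [-201.3   -4.    19.3] straight edge [-87.1  -3.8   5.1] pitch -9.06 yawerr 0.09 roll 0.11 F(st) [-1.4 -0.7  0.7] t 10.78
```

```bash
S='from h import *
where()'
python3 -m handwheel '[{"travel":[0.007,0,-0.001],"dr":[0,0,0]},{"travel":[0.007,0,-0.001],"dr":[0,0,0]},{"travel":[0.007,0,-0.001],"dr":[0,0,0]}]' >/dev/null;python3 -c "$S"
python3 -m handwheel '[{"travel":[0.007,0,-0.001],"dr":[0,0,0]},{"travel":[0.007,0,-0.001],"dr":[0,0,0]},{"travel":[0.007,0,-0.001],"dr":[0,0,0]}]' >/dev/null;python3 -c "$S"
python3 -m handwheel '[{"travel":[0.008,0,-0.0012],"dr":[0,0,0]},{"travel":[0.008,0,-0.0012],"dr":[0,0,0]},{"travel":[0.008,0,-0.0012],"dr":[0,0,0]}]' >/dev/null;python3 -c "$S"
python3 -m handwheel '[{"travel":[0.008,0,-0.0012],"dr":[0,0,0]},{"travel":[0.008,0,-0.0012],"dr":[0,0,0]},{"travel":[0.008,0,-0.0012],"dr":[0,0,0]}]' >/dev/null;python3 -c "$S"
```

```text
spat org [-197.7   -4.    19.2] straight edge [-83.5  -3.9   5.1] pitch -9.04 yawerr 0.08 roll 0.12 F(st) [-3.2 -0.2  1.1] t 11.03
spat org [-194.1   -4.1   19.2] straight edge [-79.9  -3.9   5.1] pitch -9.04 yawerr 0.09 roll 0.12 F(st) [-2.2  1.2  1.3] t 11.28
spat org [-190.1   -4.1   19.2] straight edge [-75.9  -4.    5.1] pitch -9.04 yawerr 0.08 roll 0.13 F(st) [-2.6  0.8  1.2] t 11.53
spat org [-186.    -4.1   19.2] straight edge [-71.8  -4.    5.1] pitch -9.04 yawerr 0.08 roll 0.13 F(st) [-1.9 -0.5  1.2] t 11.78
```

```bash
S='from h import *
where()'
python3 -m handwheel '[{"travel":[0.01,0,-0.0016],"dr":[0,0,0]},{"travel":[0.01,0,-0.0016],"dr":[0,0,0]},{"travel":[0.01,0,-0.0016],"dr":[0,0,0]}]' >/dev/null;python3 -c "$S"
python3 -m handwheel '[{"travel":[0.01,0,-0.0016],"dr":[0,0,0]},{"travel":[0.01,0,-0.0016],"dr":[0,0,0]},{"travel":[0.01,0,-0.0016],"dr":[0,0,0]},{"travel":[0.01,0,-0.0016],"dr":[0,0,0]}]' >/dev/null;python3 -c "$S"
python3 -m handwheel '[{"travel":[0.01,0,-0.0016],"dr":[0,0,0]},{"travel":[0.01,0,-0.0016],"dr":[0,0,0]},{"travel":[0.01,0,-0.0016],"dr":[0,0,0]},{"travel":[0.01,0,-0.0016],"dr":[0,0,0]}]' >/dev/null;python3 -c "$S"
python3 -m handwheel '[{"travel":[0.01,0,-0.0016],"dr":[0,0,0]},{"travel":[0.01,0,-0.0016],"dr":[0,0,0]},{"travel":[0.01,0,-0.0016],"dr":[0,0,0]},{"travel":[0.01,0,-0.0016],"dr":[0,0,0]}]' >/dev/null;python3 -c "$S"
```

```text
spat org [-181.    -4.1   19.2] straight edge [-66.8  -4.    5.1] pitch -9.04 yawerr 0.08 roll 0.13 F(st) [-2.2  0.1  0.6] t 12.03
spat org [-174.2   -4.1   19.2] straight edge [-60.   -3.9   5.1] pitch -9.04 yawerr 0.08 roll 0.13 F(st) [-1.9  0.3  0.5] t 12.37
spat org [-167.4   -4.    19.1] straight edge [-53.2  -3.9   5. ] pitch -9.04 yawerr 0.08 roll 0.12 F(st) [-2.2 -0.6  0.9] t 12.7
spat org [-160.7   -4.    19.1] straight edge [-46.5  -3.8   5. ] pitch -9.04 yawerr 0.08 roll 0.12 F(st) [-1.3 -0.1  0.3] t 13.03
```

```bash
cat >> h.py <<'E'
TL=np.array([.1147,.0,.0103]) # tip (top) in spatula frame
def tip():
    o,p,R=cur();t=RS.inv().apply(p+R.apply([TL[0],0,D-TL[2]])-S)*1000
    return t
def tw(phi,s,pitch,n,y=-.004):
    f=np.radians(phi);x=(-5-s*np.cos(f)-5*np.sin(f))/1e3;z=(15+s*np.sin(f)-5*np.cos(f))/1e3
    where();print('tip',tip().round(1),'->',round(x*1e3,1),round(z*1e3,1))
    R=toolR(YAW,pitch);p=S+RS.apply([x,y,z])-R.apply([TL[0],0,D-TL[2]])
    o,p0,R0=cur();rv=(R0.inv()*R).as_rotvec(degrees=True)/30;Rm=R0*Rn.from_rotvec((R0.inv()*R).as_rotvec()/2)
    print('per row: travel',(Rm.inv().apply(p-p0)/.15/n).round(4),'dr',(rv/n).round(4), 'rows',n)
E
python3 -c "
from h import *
tw(8,41.5,-7,3)
tw(15,41.5,-5,6)"
```

```text
spat org [-160.7   -4.    19.1] straight edge [-46.5  -3.8   5. ] pitch -9.04 yawerr 0.08 roll 0.12 F(st) [-1.3 -0.1  0.3] t 13.03
tip [-45.8  -3.8  11.3] -> -46.8 15.8
per row: travel [-0.0056  0.0002 -0.0006] dr [0.0015 0.0226 0.0009] rows 3
spat org [-160.7   -4.    19.1] straight edge [-46.5  -3.8   5. ] pitch -9.04 yawerr 0.08 roll 0.12 F(st) [-1.3 -0.1  0.3] t 13.03
tip [-45.8  -3.8  11.3] -> -46.4 20.9
per row: travel [-0.004   0.0001 -0.0016] dr [0.0007 0.0224 0.0005] rows 6
```

```bash
python3 -m handwheel '[{"travel":[-0.004,0,-0.002],"dr":[0,0.023,0]},{"travel":[-0.004,0,-0.002],"dr":[0,0.023,0]},{"travel":[-0.004,0,-0.002],"dr":[0,0.023,0]},{"travel":[-0.004,0,-0.002],"dr":[0,0.023,0]},{"travel":[-0.004,0,-0.002],"dr":[0,0.023,0]},{"travel":[-0.004,0,-0.002],"dr":[0,0.023,0]}]' >/dev/null;python3 -c "
from h import *
tw(15,41.5,-5,2)
tw(30,42,0,5)"
```

```text
spat org [-160.5   -1.1   18.9] straight edge [-45.6  -0.7  13.8] pitch -4.49 yawerr 0.2 roll -0.16 F(st) [-0.3 -0.2 -2.8] t 13.53
tip [-45.4  -0.7  20.1] -> -46.4 20.9
per row: travel [-0.0028  0.0095 -0.0057] dr [-0.0024 -0.0086  0.0033] rows 2
spat org [-160.5   -1.1   18.9] straight edge [-45.6  -0.7  13.8] pitch -4.49 yawerr 0.2 roll -0.16 F(st) [-0.3 -0.2 -2.8] t 13.53
tip [-45.4  -0.7  20.1] -> -43.9 31.7
per row: travel [-0.0013  0.0038 -0.0035] dr [-0.001   0.0299  0.0013] rows 5
```

```bash
python3 -m handwheel '[{"travel":[-0.0015,0.004,-0.004],"dr":[-0.001,0.03,0]},{"travel":[-0.0015,0.004,-0.004],"dr":[-0.001,0.03,0]},{"travel":[-0.0015,0.004,-0.004],"dr":[-0.001,0.03,0]}]' >/dev/null;python3 -c "
from h import *
import cv2
tw(30,42,0,2)
im=viewer.camera('scene')[:,:,::-1][140:230,230:390]; cv2.imwrite('pics/s1.png',cv2.resize(im,(800,450),interpolation=cv2.INTER_CUBIC))"
```

```text
spat org [-159.6   -2.5   20.5] straight edge [-44.6  -2.2  21.4] pitch -1.51 yawerr 0.18 roll -0.11 F(st) [ 0.   0.4 -4.5] t 13.78
tip [-44.7  -2.2  27.7] -> -43.9 31.7
per row: travel [ 0.0004  0.0048 -0.0031] dr [-0.0017  0.0253  0.0029] rows 2
```

View pics/s1.png

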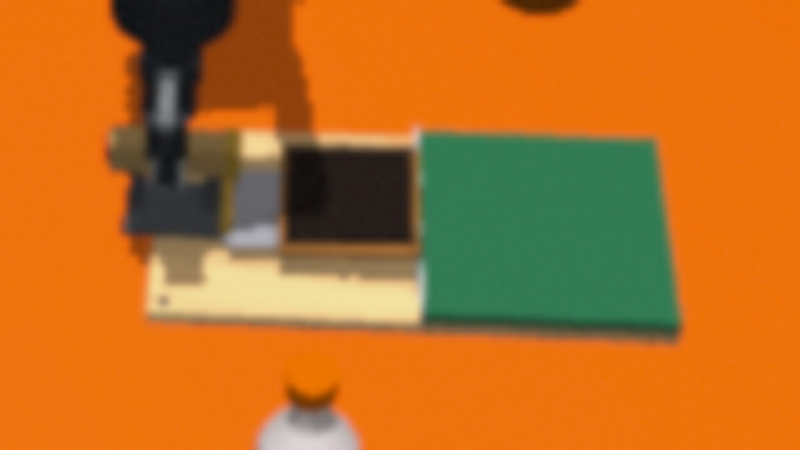

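The scene crop shows the panel (285–415, 145–255) still against the step but riding nearly level on the blade. The tip reached its centre of mass, so it isn't pivoting. I'll set it back down, pull the blade back to about 20 mm in, and lift from there.

```bash
cat >> h.py <<'E'
def tz(x,z,pitch,n,y=-.004):
    where();print('tip',tip().round(1))
    R=toolR(YAW,pitch);p=S+RS.apply([x/1e3,y,z/1e3])-R.apply([TL[0],0,D-TL[2]])
    o,p0,R0=cur();rv=(R0.inv()*R).as_rotvec(degrees=True)/30;Rm=R0*Rn.from_rotvec((R0.inv()*R).as_rotvec()/2)
    print('per row: travel',(Rm.inv().apply(p-p0)/.15/n).round(4),'dr',(rv/n).round(4), 'rows',n)
E
python3 -c "
from h import *
tz(-46,13.5,-9,6)"
```

```text
spat org [-159.8   -2.8   20.6] straight edge [-44.8  -2.5  21.7] pitch -1.47 yawerr 0.16 roll -0.08 F(st) [-1.5 -0.9 -3.4] t 13.83
tip [-44.9  -2.5  28. ]
per row: travel [ 0.004   0.0013 -0.0006] dr [-0.0004 -0.0418  0.0009] rows 6
```

```bash
python3 -m handwheel '[{"travel":[0.004,0.001,0],"dr":[0,-0.042,0]},{"travel":[0.004,0.001,0],"dr":[0,-0.042,0]},{"travel":[0.004,0.001,0],"dr":[0,-0.042,0]},{"travel":[0.004,0.001,0],"dr":[0,-0.042,0]},{"travel":[0.004,0.001,0],"dr":[0,-0.042,0]},{"travel":[0.004,0.001,0],"dr":[0,-0.042,0]},{"travel":[0,0,0],"dr":[0,0,0]}]' >/dev/null;python3 -c "
from h import *
tz(-46,12,-9,2)"
```

```text
spat org [-162.5   -5.2   21.7] straight edge [-48.3  -5.4   7.3] pitch -9.16 yawerr -0.14 roll 0.03 F(st) [-0.4  0.6 -2.8] t 14.42
tip [-47.6  -5.4  13.6]
per row: travel [ 0.0059 -0.0039  0.0055] dr [ 0.0001  0.0027 -0.0023] rows 2
```

```bash
python3 -m handwheel '[{"travel":[0,-0.003,0.005],"dr":[0,0,0]},{"travel":[0,-0.003,0.004],"dr":[0,0,0]},{"travel":[0,-0.002,0.003],"dr":[0,0,0]}]' >/dev/null;python3 -c "
from h import *
where();print(tip())"
python3 -m handwheel '[{"travel":[-0.16,0,0.024],"dr":[0,0,0]},{"travel":[0,0,0],"dr":[0,0,0]},{"travel":[0,0,0],"dr":[0,0,0]}]' >/dev/null;python3 -c "
from h import *
import cv2
where();print(tip())
im=viewer.camera('scene')[:,:,::-1][140:230,230:390]; cv2.imwrite('pics/s2.png',cv2.resize(im,(800,450),interpolation=cv2.INTER_CUBIC))"
```

```text
spat org [-162.3   -4.4   20. ] straight edge [-48.1  -4.7   6. ] pitch -9.0 yawerr -0.13 roll 0.08 F(st) [ 0.1  0.2 -3. ] t 14.67
[-47.37361514  -4.69323509  12.26747585]
spat org [-187.2   -4.5   20.3] straight edge [-73.   -4.8   6.5] pitch -8.9 yawerr -0.15 roll 0.12 F(st) [-0.1 -0.1 -3.2] t 14.92
[-72.3148704   -4.81058338  12.7559148 ]
```

View pics/s2.png

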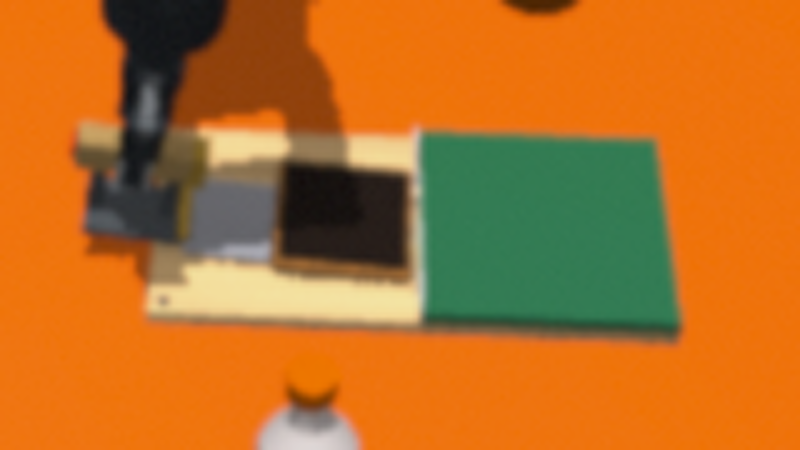

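```bash
python3 -c "
from h import *
tw(12,64,-6,5)"
```

```text
spat org [-187.4   -4.4   20.3] straight edge [-73.1  -4.6   6.4] pitch -8.93 yawerr -0.13 roll 0.09 F(st) [-0.7 -0.3 -3.3] t 14.97
tip [-72.5  -4.6  12.6] -> -68.6 23.4
per row: travel [ 0.0015 -0.0005 -0.0071] dr [ 0.0005  0.0195 -0.0008] rows 5
```

```bash
python3 -m handwheel '[{"travel":[0.003,0,-0.0075],"dr":[0,0.02,0]},{"travel":[0.003,0,-0.0075],"dr":[0,0.02,0]},{"travel":[0.003,0,-0.0075],"dr":[0,0.02,0]},{"travel":[0.003,0,-0.0075],"dr":[0,0.02,0]},{"travel":[0.003,0,-0.0075],"dr":[0,0.02,0]}]' >/dev/null;python3 -c "
from h import *
tw(12,64,-6,5)
tw(28,64,-1,6)"
```

```text
spat org [-181.3   -4.4   25.7] straight edge [-66.5  -4.6  18.3] pitch -5.65 yawerr -0.06 roll 0.09 F(st) [-0.8 -0.1 -3.3] t 15.38
tip [-66.1  -4.5  24.6] -> -68.6 23.4
per row: travel [-0.0029 -0.0005  0.001 ] dr [ 0.0006 -0.0024 -0.0004] rows 5
spat org [-181.3   -4.4   25.7] straight edge [-66.5  -4.6  18.3] pitch -5.65 yawerr -0.06 roll 0.09 F(st) [-0.8 -0.1 -3.3] t 15.38
tip [-66.1  -4.5  24.6] -> -63.9 40.6
per row: travel [-0.0008 -0.0004 -0.0076] dr [ 0.0005  0.0258 -0.0003] rows 6
```

```bash
python3 -m handwheel '[{"travel":[0,0,-0.008],"dr":[0,0.026,0]},{"travel":[0,0,-0.008],"dr":[0,0.026,0]},{"travel":[0,0,-0.008],"dr":[0,0.026,0]},{"travel":[0,0,-0.008],"dr":[0,0.026,0]},{"travel":[0,0,-0.008],"dr":[0,0.026,0]},{"travel":[0,0,-0.008],"dr":[0,0.026,0]}]' >/dev/null;python3 -c "
from h import *
import cv2
tw(28,63,-1,6)
tw(45,64,7,6)
im=viewer.camera('scene')[:,:,::-1][130:230,230:390]; cv2.imwrite('pics/s3.png',cv2.resize(im,(800,500),interpolation=cv2.INTER_CUBIC))"
```

```text
spat org [-177.1   -4.4   33.7] straight edge [-62.1  -4.4  36.8] pitch -0.46 yawerr 0.0 roll 0.12 F(st) [ 0.   0.4 -2.8] t 15.88
tip [-62.4  -4.4  43.1] -> -63.0 40.2
per row: travel [-0.0004 -0.0004  0.0021] dr [ 0.0007 -0.003   0.    ] rows 6
spat org [-177.1   -4.4   33.7] straight edge [-62.1  -4.4  36.8] pitch -0.46 yawerr 0.0 roll 0.12 F(st) [ 0.   0.4 -2.8] t 15.88
tip [-62.4  -4.4  43.1] -> -53.8 56.7
per row: travel [ 0.0067 -0.0004  0.002 ] dr [0.0007 0.0414 0.0001] rows 6
```

View pics/s3.png

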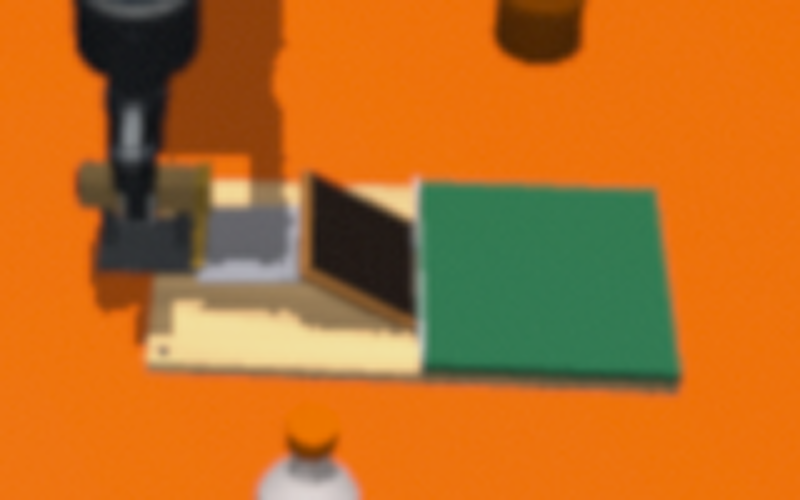

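The crop shows the panel tilted about 30° and hinged at the step (415, 320), with the blade tip under its raised edge (300, 275). Continuing the arc.

```bash
python3 -m handwheel '[{"travel":[0.007,0,0.001],"dr":[0,0.042,0]},{"travel":[0.007,0,0.001],"dr":[0,0.042,0]},{"travel":[0.007,0,0.001],"dr":[0,0.042,0]},{"travel":[0.007,0,0.001],"dr":[0,0.042,0]},{"travel":[0.007,0,0.001],"dr":[0,0.042,0]},{"travel":[0.007,0,0.001],"dr":[0,0.042,0]}]' >/dev/null;python3 -c "
from h import *
tw(45,64,7,6)
tw(62,65,14,6)"
```

```text
spat org [-166.2   -5.2   34.4] straight edge [-52.7  -5.   53.4] pitch 7.5 yawerr 0.05 roll 0.24 F(st) [-0.8  0.4 -3.4] t 16.43
tip [-53.8  -5.   59.6] -> -53.8 56.7
per row: travel [-0.0001 -0.0011  0.0021] dr [ 0.0013 -0.0028  0.0003] rows 6
spat org [-166.2   -5.2   34.4] straight edge [-52.7  -5.   53.4] pitch 7.5 yawerr 0.05 roll 0.24 F(st) [-0.8  0.4 -3.4] t 16.43
tip [-53.8  -5.   59.6] -> -39.9 70.0
per row: travel [ 0.0141 -0.0011  0.0059] dr [0.0013 0.0361 0.0004] rows 6
```

```bash
python3 -m handwheel '[{"travel":[0.014,-0.001,0.005],"dr":[0.001,0.038,0]},{"travel":[0.014,-0.001,0.005],"dr":[0.001,0.038,0]},{"travel":[0.014,-0.001,0.005],"dr":[0.001,0.038,0]},{"travel":[0.014,-0.001,0.005],"dr":[0.001,0.038,0]},{"travel":[0.014,-0.001,0.005],"dr":[0.001,0.038,0]},{"travel":[0.014,-0.001,0.005],"dr":[0.001,0.038,0]}]' >/dev/null;python3 -c "
from h import *
tw(62,65,14,6)
tw(78,66,20,6)"
```

```text
spat org [-149.3   -5.6   34. ] straight edge [-39.1  -5.4  67. ] pitch 14.69 yawerr 0.09 roll 0.27 F(st) [-1.3 -0.2 -1.8] t 16.93
tip [-40.9  -5.4  73. ] -> -39.9 70.0
per row: travel [ 0.0006 -0.0016  0.002 ] dr [ 0.0014 -0.0038  0.0005] rows 6
spat org [-149.3   -5.6   34. ] straight edge [-39.1  -5.4  67. ] pitch 14.69 yawerr 0.09 roll 0.27 F(st) [-1.3 -0.2 -1.8] t 16.93
tip [-40.9  -5.4  73. ] -> -23.6 78.5
per row: travel [ 0.0176 -0.0016  0.0117] dr [0.0014 0.0295 0.0006] rows 6
```

```bash
python3 -m handwheel '[{"travel":[0.018,-0.001,0.0115],"dr":[0.001,0.03,0]},{"travel":[0.018,-0.001,0.0115],"dr":[0.001,0.03,0]},{"travel":[0.018,-0.001,0.0115],"dr":[0.001,0.03,0]},{"travel":[0.018,-0.001,0.0115],"dr":[0.001,0.03,0]},{"travel":[0.018,-0.001,0.0115],"dr":[0.001,0.03,0]},{"travel":[0.018,-0.001,0.0115],"dr":[0.001,0.03,0]}]' >/dev/null;python3 -c "
from h import *
tw(78,66,20,6)
tw(95,66,24,6)"
```

```text
spat org [-126.1   -5.7   30.2] straight edge [-19.8  -5.4  74.3] pitch 20.57 yawerr 0.13 roll 0.22 F(st) [-0.2 -0.  -3.2] t 17.43
tip [-22.3  -5.4  80.1] -> -23.6 78.5
per row: travel [-0.0017 -0.0017 -0.0001] dr [ 0.001  -0.0032  0.0007] rows 6
spat org [-126.1   -5.7   30.2] straight edge [-19.8  -5.4  74.3] pitch 20.57 yawerr 0.13 roll 0.22 F(st) [-0.2 -0.  -3.2] t 17.43
tip [-22.3  -5.4  80.1] -> -4.2 81.2
per row: travel [ 0.0174 -0.0017  0.0141] dr [0.001  0.019  0.0007] rows 6
```

```bash
python3 -m handwheel '[{"travel":[0.0178,-0.001,0.012],"dr":[0.001,0.015,0]},{"travel":[0.0178,-0.001,0.012],"dr":[0.001,0.015,0]},{"travel":[0.0178,-0.001,0.012],"dr":[0.001,0.015,0]},{"travel":[0.0178,-0.001,0.012],"dr":[0.001,0.015,0]},{"travel":[0.0178,-0.001,0.012],"dr":[0.001,0.015,0]},{"travel":[0.0178,-0.001,0.012],"dr":[0.001,0.015,0]}]' >/dev/null;python3 -c "
from h import *
tw(95,66,23,3)
tz(12,82,23,5)"
```

```text
spat org [-103.3   -4.4   26.2] straight edge [ 0.5 -4.2 75.9] pitch 23.61 yawerr 0.12 roll 0.01 F(st) [-1.  -0.4 -1.8] t 17.93
tip [-2.3 -4.2 81.5] -> -4.2 81.2
per row: travel [-0.0036 -0.001  -0.0037] dr [-0.0004 -0.0067  0.0013] rows 3
spat org [-103.3   -4.4   26.2] straight edge [ 0.5 -4.2 75.9] pitch 23.61 yawerr 0.12 roll 0.01 F(st) [-1.  -0.4 -1.8] t 17.93
tip [-2.3 -4.2 81.5]
per row: travel [ 0.0181 -0.0006  0.0053] dr [-0.0002 -0.004   0.0008] rows 5
```

```bash
python3 -m handwheel '[{"travel":[0.02,0,0.005],"dr":[0,-0.004,0]},{"travel":[0.02,0,0.005],"dr":[0,-0.004,0]},{"travel":[0.02,0,0.005],"dr":[0,-0.004,0]},{"travel":[0.02,0,0.005],"dr":[0,-0.004,0]},{"travel":[0.02,0,0.005],"dr":[0,-0.004,0]},{"travel":[0,0,0],"dr":[0,0,0]},{"travel":[0,0,0],"dr":[0,0,0]}]' >/dev/null;python3 -c "
from h import *
import cv2
where();print(tip())
im=viewer.camera('scene')[:,:,::-1][120:230,230:390]; cv2.imwrite('pics/s4.png',cv2.resize(im,(800,550),interpolation=cv2.INTER_CUBIC))"
```

```text
spat org [-85.7  -4.   28.8] straight edge [18.6 -3.7 77.4] pitch 22.98 yawerr 0.2 roll 0.01 F(st) [-0.   0.1 -1.9] t 18.52
[15.8570801  -3.6842806  83.06825481]
```

View pics/s4.png

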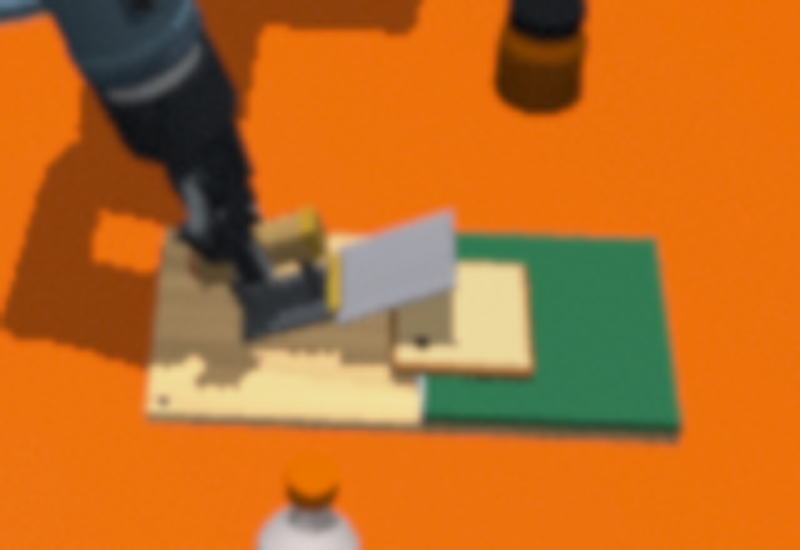

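The panel is over: it lies flat and pale side up on the green pad at (395–530, 262–375), overhanging the step a little. Retreating to the rest now.

```bash
python3 -m handwheel '[{"travel":[0.052,0,-0.123],"dr":[0,0,0]},{"travel":[0.052,0,-0.123],"dr":[0,0,0]},{"travel":[0.052,0,-0.123],"dr":[0,0,0]},{"travel":[-0.14,0,-0.08],"dr":[0,-0.19,0]},{"travel":[-0.14,0,-0.06],"dr":[0,-0.19,0]},{"travel":[-0.14,0,-0.04],"dr":[0,-0.19,0]},{"travel":[-0.14,0,-0.02],"dr":[0,-0.19,0]},{"travel":[0,0,0],"dr":[0,0,0.2]},{"travel":[0,0,0],"dr":[0,0,0.2]},{"travel":[0,0,0],"dr":[0,0,0.2]},{"travel":[0,0,0],"dr":[0,0,0.2]},{"travel":[0,0,0],"dr":[0,0,0.2]},{"travel":[0,0,0],"dr":[0,0,0]}]';python3 -c "
from h import *
where();delta(np.array([.4734,-.3118,.12]),toolR(31.1))"
```

```text
time_s: 19.65
eef_pos: [0.4505, -0.0908, 0.1335]
eef_rot: [0.005, 0.967, 0.254, -0.006]
wrist_force: [0.4, -0.8, -2.2]
opening: 0.245
spat org [-195.5   -2.7   97.8] straight edge [-97.4 -62.8 100.2] pitch -0.8 yawerr -31.51 roll 0.34 F(st) [-0.5 -0.7 -2.2] t 19.65
t 19.65 dr [ 0.011  0.027 -0.057] travel now-axes [-0.589  1.358  0.106] travel after turn [-0.631  1.341  0.09 ] dist 0.223
```

```bash
python3 -m handwheel '[{"travel":[0,0,0],"dr":[0.011,0.027,-0.057]},{"travel":[-0.08,0.17,0],"dr":[0,0,0]},{"travel":[-0.08,0.17,0],"dr":[0,0,0]},{"travel":[-0.08,0.17,0],"dr":[0,0,0]},{"travel":[-0.08,0.17,0],"dr":[0,0,0]},{"travel":[-0.08,0.17,0],"dr":[0,0,0]},{"travel":[-0.08,0.17,0],"dr":[0,0,0]},{"travel":[-0.08,0.17,0],"dr":[0,0,0]},{"travel":[-0.04,0.08,0],"dr":[0,0,0]},{"travel":[0,0,0],"dr":[0,0,0]},{"travel":[0,0,0],"dr":[0,0,0]}]' >/dev/null;python3 -c "
from h import *
where();delta(np.array([.4734,-.3118,.08]),toolR(31.1))"
```

```text
spat org [-372.8 -128.    94.7] straight edge [-270.9 -181.4   99. ] pitch 0.15 yawerr -27.66 roll -0.4 F(st) [ 0.3  0.  -2.3] t 20.57
t 20.57 dr [-0.013 -0.005  0.071] travel now-axes [-0.018  0.028  0.336] travel after turn [-0.016  0.026  0.336] dist 0.051
```

```bash
python3 -m handwheel '[{"travel":[-0.01,0.015,0.07],"dr":[-0.013,-0.005,0.06]},{"travel":[-0.005,0.01,0.08],"dr":[0,0,0]},{"travel":[0,0,0.08],"dr":[0,0,0]},{"travel":[0,0,0.08],"dr":[0,0,0]},{"travel":[0,0,0],"dr":[0,0,0]}]' >/dev/null;python3 -c "
from h import *
where();delta(np.array([.4734,-.3118,.0665]),toolR(31.1))"
```

```text
spat org [-372.  -127.1   44.6] straight edge [-271.4 -182.8   48.7] pitch 0.04 yawerr -28.99 roll -0.23 F(st) [ 0.6  1.7 -3.9] t 20.98
t 20.98 dr [-0.008 -0.001  0.027] travel now-axes [-0.019  0.034  0.092] travel after turn [-0.018  0.034  0.092] dist 0.015
```

```bash
python3 -m handwheel '[{"travel":[-0.015,0.025,0.02],"dr":[-0.008,0,0.025]},{"travel":[-0.005,0.01,0.025],"dr":[0,0,0]},{"travel":[0,0,0.02],"dr":[0,0,0]},{"travel":[0,0,0],"dr":[0,0,0]}]' >/dev/null;python3 -c "
from h import *
where();delta(np.array([.4734,-.3118,.0656]),toolR(31.1))"
python3 -m handwheel '[{"travel":[0,0,0.007],"dr":[0,0,0]},{"travel":[0,0,0.007],"dr":[0,0,0]}]' >/dev/null;python3 -c "
from h import *
where();delta(np.array([.4734,-.3118,.0656]),toolR(31.1))"
```

```text
spat org [-376.  -129.3   32.7] straight edge [-276.  -186.2   36.7] pitch 0.02 yawerr -29.63 roll -0.14 F(st) [ 0.3 -0.6 -2.8] t 21.32
t 21.32 dr [-0.005 -0.001  0.006] travel now-axes [-0.003  0.008  0.019] travel after turn [-0.003  0.008  0.019] dist 0.003
spat org [-376.2 -130.    31. ] straight edge [-276.3 -186.8   35.1] pitch 0.04 yawerr -29.64 roll -0.07 F(st) [ 0.2  0.5 -2.7] t 21.48
t 21.48 dr [-0.002 -0.001  0.005] travel now-axes [-0.003  0.004  0.007] travel after turn [-0.003  0.004  0.007] dist 0.001
```

```bash
S='from h import *
where()'
python3 -m handwheel '[{"travel":[0,0,0.005],"dr":[0,0,0]}]' >/dev/null;python3 -c "$S"
python3 -m handwheel '[{"travel":[0,0,0.005],"dr":[0,0,0]}]' >/dev/null;python3 -c "$S"
python3 -m handwheel '[{"travel":[0,0,0.004],"dr":[0,0,0]}]' >/dev/null;python3 -c "$S"
python3 -m handwheel '[{"travel":[0,0,0],"dr":[0,0,0]}]' >/dev/null;python3 -c "$S"
```

```text
spat org [-376.4 -130.3   30.5] straight edge [-276.4 -187.2   34.6] pitch 0.05 yawerr -29.64 roll -0.04 F(st) [ 0.8 -0.2 -2.2] t 21.57
spat org [-376.4 -130.5   30.1] straight edge [-276.5 -187.4   34.2] pitch 0.06 yawerr -29.64 roll -0.01 F(st) [0.7 3.1 5.3] t 21.65
spat org [-376.4 -130.5   30. ] straight edge [-276.5 -187.4   34.1] pitch 0.05 yawerr -29.63 roll -0.01 F(st) [1.3 4.6 5.6] t 21.73
spat org [-376.5 -130.7   30.3] straight edge [-276.5 -187.6   34.4] pitch 0.06 yawerr -29.64 roll 0.01 F(st) [ 1.1  0.3 -3.2] t 21.82
```

```bash
python3 -m handwheel '[{"travel":[0,0,0.003],"dr":[0,0,0]},{"travel":[0,0,0],"dr":[0,0,0]},{"travel":[0,0,0],"dr":[0,0,0]},{"travel":[0,0,0],"dr":[0,0,0]},{"travel":[0,0,0],"dr":[0,0,0]},{"travel":[0,0,0],"dr":[0,0,0]},{"travel":[0,0,-0.05],"dr":[0,0,0]},{"travel":[0,0,-0.15],"dr":[0,0,0]},{"travel":[0,0,-0.15],"dr":[0,0,0]},{"travel":[0,0,-0.2],"dr":[0,0,0]},{"travel":[0,0,-0.2],"dr":[0,0,0]},{"travel":[-0.2,0,-0.1],"dr":[0,0,0]},{"travel":[-0.2,0,0],"dr":[0,0,0]},{"travel":[-0.2,0,0],"dr":[0,0,0]},{"travel":[-0.2,0,0],"dr":[0,0,0]},{"travel":[-0.2,0,0],"dr":[0,0,0]},{"travel":[0,0,0],"dr":[0,0,0]},{"travel":[0,0,0],"dr":[0,0,0]},{"travel":[0,0,0],"dr":[0,0,0]}]' 1;python3 -c "
from h import *
import cv2
im=viewer.camera('top')[:,:,::-1]; cv2.imwrite('pics/t1.png',cv2.resize(im[130:270,130:370],(800,467),interpolation=cv2.INTER_CUBIC))"
```

```text
time_s: 23.4
eef_pos: [0.3426, -0.394, 0.2087]
eef_rot: [0.006, 0.963, 0.271, 0.002]
wrist_force: [-0.3, -0.4, 0.0]
opening: 1.005
```

View pics/t1.png

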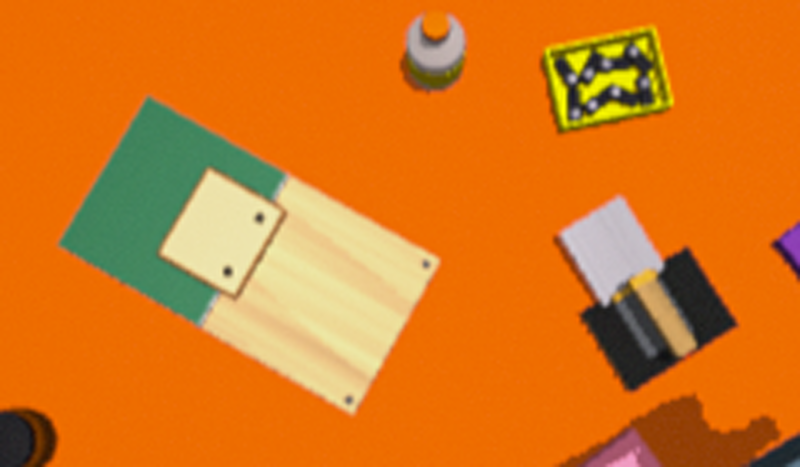

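```bash
python3 -c "
from h import *
p=ray('top',130+223.5/3.333-.5,130+233.5/3.333-.5,.028)
print(RS.inv().apply(p-S)); print(ctrl.hand_in())"
```

```text
[ 0.02389269 -0.00332174  0.028     ]
the job is handed in; nothing more can be done
None
```

The panel was flipped over the step and now lies pale side up on the green pad. The spatula is back on the parking block and released, and I handed the job in at about 23.5 s of the 72 s. The hand-in gave no verdict.

**What I did:**
- I gripped the spatula by its handle and felt the blade down onto the bed, which showed its edge bent up by about 6 mm. I then slid it in under the panel.
- My first insertion went too deep: the panel rode nearly level on the blade instead of pivoting. I set it down, pulled the blade back to about 23 mm in, and lifted again with the tip. The panel then hinged at the step, and the spatula was nose-up to about 23° when it went over.

**Last checks:**
- **Panel:** its middle measured 24 mm past the step and 3 mm off the pad's middle line. It looks flat, and its near edge overhangs the step by roughly 20 mm.
- **Spatula:** it stands on its foot on the black block, and the open gripper is clear of everything.
- **Other things:** in the last close-up the glue and the connectors look untouched. The jar was only partly in view, but nothing came near it.
- **Forces:** at the readings between moves, force on the board or panel never went above about 6 N. That is wrist force only, so brief peaks and the true contact forces went unseen.
- **Step 1:** I did not measure the panel's tilt during the first insertion. The second lift at about 23 mm in, to roughly 30°, should have met it clearly.

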